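Hook the tow link onto the machine skate's pin

ROBOT

A 7-joint arm with a two-finger parallel gripper is mounted at the origin on the work surface. World frame = base frame: x ahead of the robot, y to its left, z up, the work surface at z = 0. Lengths are in m, angles in rad, forces in N, time in s.
With the tool pointing down it reaches from about 0.4 to 0.875 m from the base axis. Payload 6.5 kg.
Tool frame: the origin (TCP) lies at the very end of the fingers, on their centre line; the grasp point (between the pads) lies 19 mm behind it; z points along the fingers, x is the direction in which the jaws open and shut, and the axes are right-handed (so a half turn about z gives the same grasp; the last joint's range is limited). The gripper opens to 85 mm and grips with 20 to 120 N. Pads are 22 mm wide; open, the fingers measure 114 mm over their backs; the gripper's body (76 mm by 85 mm) begins 54 mm behind the grasp point. The pads swing forward as they close: fully open they stand 13 mm farther back than shut.
Start: joints at [-1.328, 0.536, -0.004, 1.538, 0.003, 1.067, -0.071], TCP at [0.198, 0.619, 0.231] pointing down, gripper open.
Joint ranges: [-2.7, 2.7], [-0.37, 2.16], [-1.27, 1.26], [0.24, 2.4], [-1.31, 4.45], [0.19, 1.91], [-2.76, 2.76]. Speed limits (rad/s): [2.39, 2.39, 3.14, 3.14, 3.14, 3.14, 3.14].

INTERFACE

Orientations are given as a 3x3 rotation matrix whose columns are the frame's x, y, z axes.
In Python, from workcell import sensors, optics, env gives the robot as it stands.
- The arm moves only by the tool drive_tool, never from a script. Its argument "motion" is text: rows parted by semicolons, each of 4 numbers parted by spaces: the shift along the tool's x, y, z normalised to -1 to 1, where 1 is 0.2 m, then the turn about the tool's z normalised to -1 to 1, where 1 is 120 degrees. In form: dx dy dz roll; .... A call has 1 to 12 rows; each row is the pose to reach, as a shift and turn from the pose commanded when the call began, along the tool's axes at that moment; what a row does not reach only later rows make up. A row lasts 1/8 s, in which the tool goes at most 62.5 mm and 10.7 degrees, less where a joint would pass 70% of its speed; a pose out of reach is approached as far as the arm can. A call with a number of a shift or a turn outside -1 to 1 is refused whole. A call with a gripper value outside its range is refused whole. "fingers" is the opening, from -1 (shut) to 1 (fully open), so that 0 is half open, set as the call begins (left out, the last holds). The fingers move at their own pace and stop on an object; "newtons" is the grip in N (left out, the last holds). Time passes only in rows, so rows that repeat a pose let the fingers close. It gives the time, the measured TCP pose, the force and the opening at its end, in the units of the state.
- sensors.get_state(): the state, without advancing time (a new reading comes with each control period).
- optics.get_image(name): name is "scene" or "side" or "wrist"; returns a dict with "color" (384x512x3 uint8, blue, green, red), "fov_y" (degrees; the focal length in pixels is half the picture's height over the tangent of half this angle, whatever the lens; pixels are square), "cx", "cy" (the principal point, pixels), "T" (4x4, takes a point from camera to world coordinates). Camera axes: x right, y up, looking along -z (the intrinsics and any distortion apply to the point x, -y, -z); pixel columns grow to the right and rows downward; lengths in m; the calibration is good to about 2 mm. A picture is of the moment at which its call begins. There is no depth.
- env.job_done(): hands the job in, once; it reports no verdict.
The state is a dict: "time": time; "q": joint angles; "joint_vel": joint speeds; "joint_torque": joint torques, N m; "tool_pos": TCP position; "tcp_rot": TCP orientation; "contact_force": force on the tool from outside, world axes, zero at the start; "ft_torque": the same for the moment, N m; "width": finger opening in m.
Only numpy, scipy, OpenCV 4.12 (cv2) and the standard library are available. Lean on these libraries where they do the work, as an engineer would, in place of code of your own. Each camera call takes 0.05 s, during which the arm holds its last target.

TASK

Couple the tow link to the machine skate: take the link with the sprung-latch hook out of the rack, push its hook sideways onto the upright pin on the skate's tow tongue until the pin is in the throat and the latch has snapped shut behind it, and leave the link hooked on, lying at rest. Leave the other two bars standing in the rack and do not knock the things that lie about on the bench.

Things in the scene. Friction and masses are not known exactly. Their poses are not given: they have to be found in the camera images.
- hook_seat (a point): Pin's seat in the hook of the tow link (loose plain steel bar, 0.7 kg, 189 long, 16 thick), mid-thickness. Axes: x to the hook end, y out of the mouth, z through the thickness. mm from here: head x -25..25, y -20..42; throat 22 wide (x -11..11), bottom at y -7, open to +y between two 14 wide jaws with round tips. Starts standing in the rack, x up, hook on top.
- link_shank (a point): Same link, same axes: point of its shank 62 mm from hook_seat towards the eye (x -62), mid-thickness, near the centre of mass. Shank x -25..-120, 24 mm wide (along y), 16 thick; only its top 20 mm stands out of the rack socket at the start.
- link_jaw (a point): Same link, same axes: middle of the outer jaw (x 18, y 11 from hook_seat), topmost part while it stands in the rack. This jaw is a bar along y, 62 mm long from the hook's back to its tip, 14 mm (x) by 16 mm (z).
- link_foot (a point): Same link, same axes: middle of the flat end face of its square eye (44 x 44 x 16 mm, with a hole), x -164 from hook_seat. The link stands on this face at the start.
- latch (a joint): The hook's sprung safety latch: dark steel tongue 5 mm thick across the mouth, pivot on the shank-side jaw at x -14.5, y 35 from hook_seat, 24 long. 0 rad = shut; swings only into the throat, to 1.45. A pin entering folds it aside (2 to 6 N); it snaps shut once the pin's centre is within 6 mm of hook_seat.
- skate_pin (a point): Axis of the skate's upright tow pin, 36 mm above the bench. Neck 12 mm diameter, free from 22 (tongue's top) to 54 mm above the bench; above it a head 32 mm diameter, 7 thick, wider than the throat: the hook must come from the side, between tongue and head. Axes: x from pin to skate, y left, z up.
- skate: Fixed grey steel machine skate with four black rollers and, in front, a low tow tongue (plate 60 wide, round nose 32 mm before the pin). Origin on the bench under the pin, axes as skate_pin. Skate body x 55..265, y -115..115, 116 mm high; only the tongue stands before x 55.
- rack: Fixed grey steel rack: foot plate 170 (x) x 90 (y) x 4 mm with three tube sockets in a row at x -50, 0, 50, each 26 (x) x 52 (y) inside, 32 x 58 outside, floor at 4, rim at 122 mm above the bench. Origin on the bench under the middle one, z up. Link, tie bar and drift stand in them in any order, the link's mouth to the rack's +y.
- tie_bar: Bystander in the rack: steel bar with an eye at each end and no hook, 189 x 44 x 16 mm, standing on end. Origin on its axis 164 mm above its foot, x up.
- drift: Bystander in the rack: dark round steel drift, 22 mm diameter, tapered at the top, 198 mm long, standing on end. Origin on its axis 164 mm above its foot, x up.
- roller: Bystander: spare black nylon roller, 74 mm diameter, 62 mm high, standing on the bench to one side of the tow tongue, sometimes in the way there. Origin at the centre of its underside.
- tape: Bystander: roll of brown packing tape, 100 mm diameter, 48 mm high, lying on the bench to the other side of the tow tongue, sometimes in the way there. Origin at the centre of its underside.
- spray: Bystander: spray can, 60 mm diameter, 155 mm high. Origin at the centre of its underside.
- carton: Bystander: small closed carton, 75 (x) x 110 (y) x 50 mm high, before the rack. Origin at the centre of its underside.
Things that resemble listed ones, but are neither listed nor needed, are in the scene too. What is shaped like the part that bears hook_seat but blue is not meant.

How it is judged:
By the outcome, as a careful person would: the job done as asked, in the order asked, and still so for the second after the job is handed in, with the robot touching nothing.
It also fails if it takes over 67 s, if anything falls off the work surface, if the arm or the gripper's body presses on something with over 40 N, if the wrist force passes 120 N, or if a joint passes its speed limit or range.

## Working session

There is one attempt and no reset: what is moved stays moved. The work goes in short steps, Python scripts to look and compute and a tool call to move; the robot and the scene stay as the last step left them, time stands still between calls to the robot, and variables do not carry over. Pictures are saved under pics/ and viewed, and the job is handed in when it is done.

Besides the shell and the picture viewer there is one more tool, called after "Call:" as a command line: name --argument value ..., lists and objects as JSON in quotes. drive_tool: Moves the arm, as the interface text tells. Scaled input: -1 to 1 covers 0.2 m each way for a shift and 120 degrees each way for a turn. Its arguments: {"type":"object","properties":{"motion":{"type":"string"},"fingers":{"type":"number"},"newtons":{"type":"number"}},"required":["motion"]}

```bash
ls; mkdir -p pics
python3 - <<'E'
from workcell import sensors, optics, env
import cv2, numpy as np
s=sensors.get_state(); print({k:np.round(v,3).tolist() for k,v in s.items()})
for n in ["scene","side","wrist"]:
    d=optics.get_image(n); cv2.imwrite(f"pics/{n}0.png",d["color"]); print(n,{k:(np.round(v,4).tolist() if k!='color' else v.shape) for k,v in d.items()})
    np.savez(f"pics/{n}0.npz",**d)
E
```

```text
pics
{'time': 0.0, 'q': [-1.328, 0.537, -0.004, 1.539, 0.003, 1.067, -0.071], 'joint_vel': [-0.001, 0.001, -0.0, -0.002, -0.002, -0.001, -0.0], 'joint_torque': [0.0, -58.34, 1.048, -25.911, 0.012, 0.009, 0.0], 'tool_pos': [0.197, 0.619, 0.23], 'tcp_rot': [[0.304, 0.953, -0.0], [0.953, -0.304, -0.002], [-0.002, 0.0, -1.0]], 'contact_force': [0.331, -0.287, -0.567], 'ft_torque': [0.005, -0.004, 0.027], 'width': 0.085}
scene {'color': (384, 512, 3), 'fov_y': 45.1316, 'cx': 255.0147, 'cy': 194.3796, 'T': [[-0.318, -0.787, 0.5286, 1.2926], [0.948, -0.2719, 0.1654, 0.182], [0.0136, 0.5538, 0.8326, 1.2275], [0.0, 0.0, 0.0, 1.0]]}
side {'color': (384, 512, 3), 'fov_y': 48.9011, 'cx': 260.0571, 'cy': 192.0234, 'T': [[0.9842, 0.1147, -0.1352, 0.4317], [-0.1773, 0.6488, -0.74, -0.9264], [0.0029, 0.7522, 0.6589, 0.9163], [0.0, 0.0, 0.0, 1.0]]}
wrist {'color': (384, 512, 3), 'fov_y': 58.1368, 'cx': 255.1784, 'cy': 187.2959, 'T': [[0.3055, -0.9121, -0.2735, 0.1282], [0.9522, 0.2918, 0.0905, 0.6417], [-0.0027, -0.2881, 0.9576, 0.3723], [0.0, 0.0, 0.0, 1.0]]}
```

View pics/scene0.png

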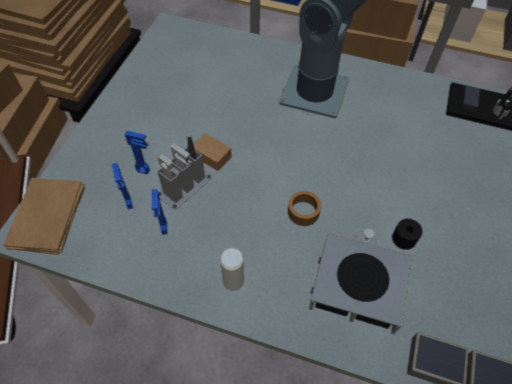

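View pics/side0.png

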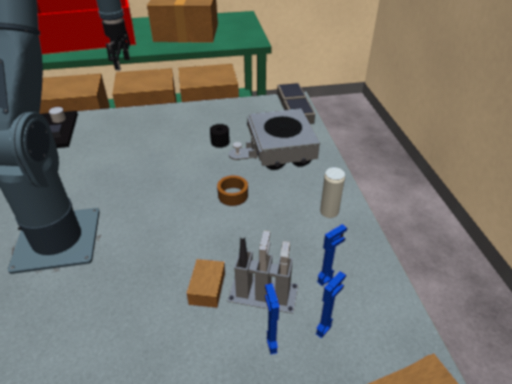

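View pics/wrist0.png

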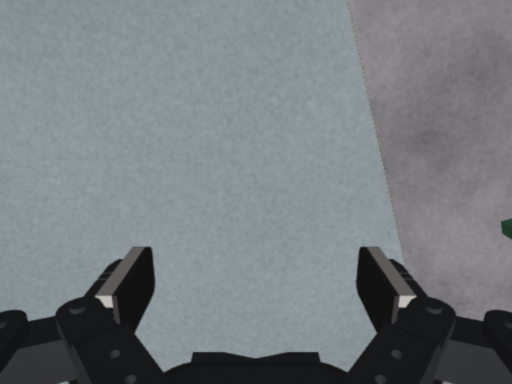

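```bash
cat > h.py <<'E'
import numpy as np, cv2
from workcell import sensors, optics
def load(n): return dict(np.load(f"pics/{n}.npz"))
def grab(n,name):
    d=optics.get_image(n); np.savez(f"pics/{name}.npz",**d); cv2.imwrite(f"pics/{name}.png",d["color"]); return d
def foc(d): return 192/np.tan(np.radians(float(d["fov_y"]))/2)
def ray(d,uv):
    f=foc(d); v=np.array([(uv[0]-d["cx"])/f,-(uv[1]-d["cy"])/f,-1.0]); T=d["T"]
    return T[:3,3],T[:3,:3]@v
def onz(d,uv,z):
    o,r=ray(d,uv); return o+r*(z-o[2])/r[2]
def tri(*obs):
    A=np.zeros((3,3));b=np.zeros(3);L=[]
    for d,uv in obs:
        o,r=ray(d,uv); r=r/np.linalg.norm(r); P=np.eye(3)-np.outer(r,r); A+=P;b+=P@o; L.append((o,P))
    p=np.linalg.solve(A,b); return p,[float(np.linalg.norm(P@(p-o))) for o,P in L]
def proj(d,p):
    T=d["T"]; c=T[:3,:3].T@(np.asarray(p)-T[:3,3]); f=foc(d)
    return np.array([d["cx"]+f*c[0]/-c[2], d["cy"]-f*c[1]/-c[2]])
def crop(d,x0,y0,x1,y1,k,out):
    c=cv2.resize(d["color"][y0:y1,x0:x1],None,fx=k,fy=k,interpolation=cv2.INTER_CUBIC); cv2.imwrite(out,c)
E
python3 - <<'E'
from h import *
a=load("scene0");b=load("side0")
crop(a,105,120,245,220,5,"pics/c1.png")
crop(b,170,220,360,360,4,"pics/c2.png")
crop(a,270,180,430,330,4,"pics/c3.png")
crop(b,195,95,355,220,4,"pics/c4.png")
E
```

```text
(no output)
```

View pics/c1.png

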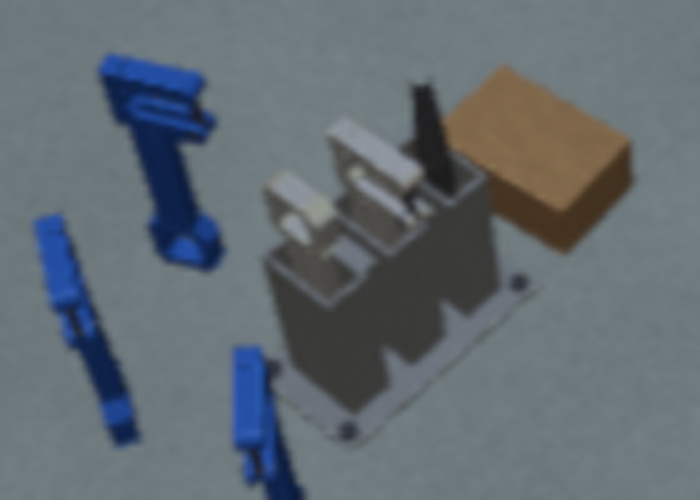

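View pics/c2.png

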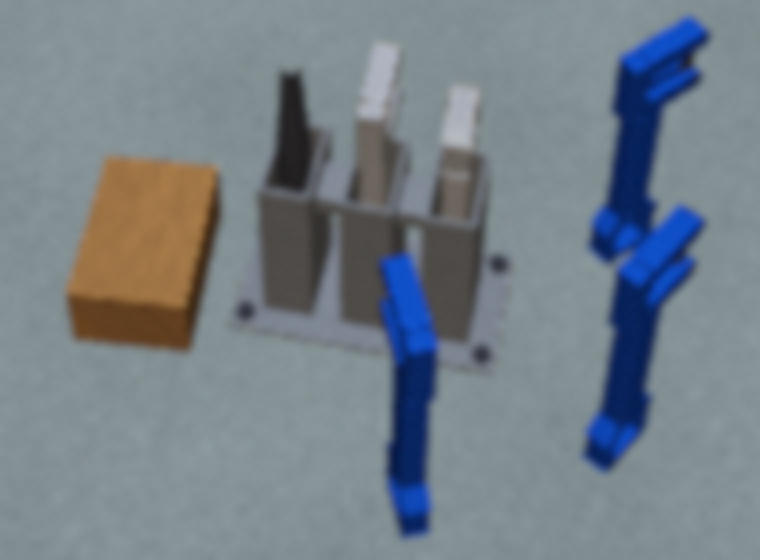

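View pics/c3.png

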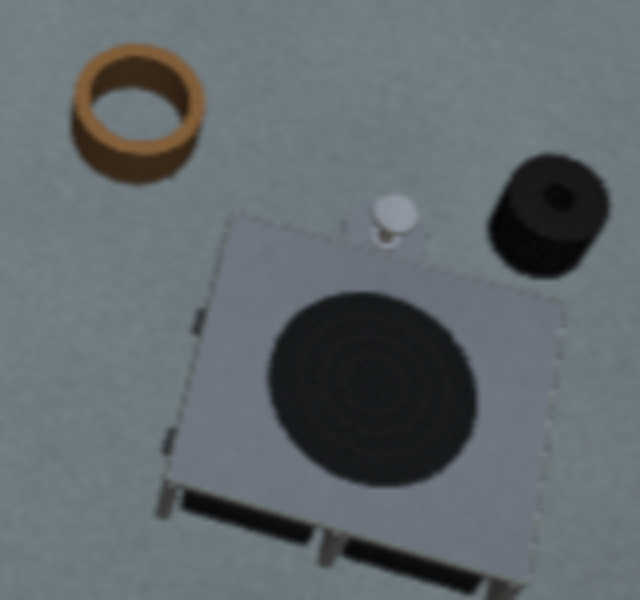

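View pics/c4.png

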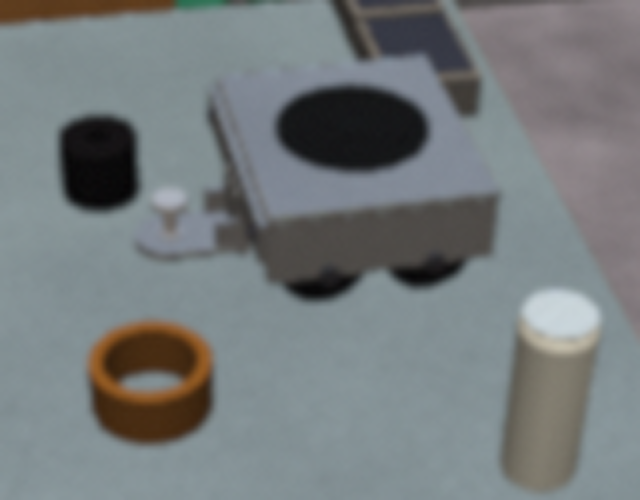

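Run:
```python
from h import *
np.set_printoptions(precision=4,suppress=True)
a=load("scene0");b=load("side0")
A=lambda x,y:(105+x/5-.4,120+y/5-.4)
B=lambda x,y:(170+x/4-.375,220+y/4-.375)
C=lambda x,y:(270+x/4-.375,180+y/4-.375)
D=lambda x,y:(195+x/4-.375,95+y/4-.375)
print("pin head", onz(a,C(395,212),.061),onz(b,D(168,196),.061),tri((a,C(395,212)),(b,D(168,196))))
print("jaw top scene",[onz(a,A(*p),.193) for p in [(345,118),(330,132),(408,188),(425,172)]])
print("jaw top side",[onz(b,B(*p),.193) for p in [(378,42),(403,45),(385,115),(358,108)]])
print("rim outer scene",[onz(a,A(*p),.122) for p in [(263,260),(330,306),(492,180)]])
print("rim side",[onz(b,B(*p),.122) for p in [(259,190),(478,222)]])
print("skate top scene",[onz(a,C(*p),.116) for p in [(233,213),(563,300),(522,583),(165,485)]])
print("skate top side",[onz(b,D(*p),.116) for p in [(213,80),(430,57),(495,192),(268,220)]])
print("plate scene",[onz(a,A(*p),.004) for p in [(348,443),(540,290)]])
print("plate side",[onz(b,B(*p),.004) for p in [(232,327),(490,370),(512,255)]])
print("tape",onz(a,C(140,100),.048),onz(b,D(152,365),.048))
print("roller",onz(a,C(553,197),.062),onz(b,D(98,137),.062))
print("spray",onz(b,D(560,313),.155), onz(a,(232,256),.155))
print("carton",[onz(a,A(*p),.05) for p in [(503,65),(632,142),(562,212),(440,140)]])
```

```text
pin head [0.5707 0.3015 0.061 ] [0.5716 0.3042 0.061 ] (array([0.5715, 0.3015, 0.0627]), [0.000248642959645745, 0.0002486429596458559])
jaw top scene [array([ 0.544 , -0.3029,  0.193 ]), array([ 0.5564, -0.3068,  0.193 ]), array([ 0.5794, -0.2482,  0.193 ]), array([ 0.5656, -0.2436,  0.193 ])]
jaw top side [array([ 0.5654, -0.2499,  0.193 ]), array([ 0.5794, -0.2549,  0.193 ]), array([ 0.5588, -0.3063,  0.193 ]), array([ 0.5447, -0.2985,  0.193 ])]
rim outer scene [array([ 0.6084, -0.3372,  0.122 ]), array([ 0.626, -0.286,  0.122]), array([ 0.5081, -0.2321,  0.122 ])]
rim side [array([ 0.4867, -0.2899,  0.122 ]), array([ 0.6093, -0.3356,  0.122 ])]
skate top scene [array([0.6418, 0.1905, 0.116 ]), array([0.6345, 0.4151, 0.116 ]), array([0.8353, 0.4182, 0.116 ]), array([0.8454, 0.1957, 0.116 ])]
skate top side [array([0.628 , 0.4006, 0.116 ]), array([0.8328, 0.4063, 0.116 ]), array([0.8308, 0.1838, 0.116 ]), array([0.638 , 0.1773, 0.116 ])]
plate scene [array([ 0.6467, -0.2823,  0.004 ]), array([ 0.4986, -0.2125,  0.004 ])]
plate side [array([ 0.4636, -0.3008,  0.004 ]), array([ 0.6171, -0.3598,  0.004 ]), array([ 0.6515, -0.2779,  0.004 ])]
tape [0.5299 0.1014 0.048 ] [0.5294 0.0931 0.048 ]
roller [0.5216 0.4079 0.062 ] [0.5207 0.4085 0.062 ]
spray [ 0.8148 -0.0263  0.155 ] [ 0.8104 -0.0266  0.155 ]
carton [array([ 0.3636, -0.289 ,  0.05  ]), array([ 0.3976, -0.1844,  0.05  ]), array([ 0.4665, -0.2069,  0.05  ]), array([ 0.4373, -0.3037,  0.05  ])]
```

```bash
cat >> h.py <<'E'
def go(*targets, R=None, p=None):
    """print dx dy dz units for world targets (from pose p,R commanded)"""
    s=sensors.get_state(); R=s["tcp_rot"] if R is None else R; p=s["tool_pos"] if p is None else p
    for t in targets: print(np.round(np.array(R).T@(np.asarray(t)-p)/.2,3))
def st():
    s=sensors.get_state(); R=np.array(s["tcp_rot"]); print("t",s["time"],"p",np.round(s["tool_pos"],4),"yaw tool x",round(float(np.degrees(np.arctan2(R[1,0],R[0,0]))),2),"tilt",np.round(R[2],3),"F",np.round(s["contact_force"],1),"w",round(float(s["width"]),4)); return s
E
python3 - <<'E'
from h import *
st(); go((.35,.48,.30),(.48,.28,.33),(.56,.05,.33),(.56,-.1,.33),(.56,-.2,.33))
E
```

```text
t 0.15 p [0.1974 0.6188 0.2306] yaw tool x 72.31 tilt [-0.001  0.    -1.   ] F [ 0.4  0.2 -0.4] w 0.0856
[-0.43   0.938 -0.346]
[-1.185  1.861 -0.495]
[-2.159  2.591 -0.494]
[-2.874  2.819 -0.493]
[-3.35   2.971 -0.492]
```

Call:
drive_tool --motion "-0.1 0.2 -0.1 0; -0.22 0.45 -0.2 0; -0.33 0.7 -0.3 0; -0.43 0.94 -0.35 0; -0.6 1 -0.42 0; -0.8 1 -0.5 0; -1 1 -0.5 0; -1 1 -0.5 0"

```text
time: 1.15
tool_pos: [0.3271, 0.3654, 0.3315]
tcp_rot: [[0.306, 0.952, -0.0], [0.952, -0.306, -0.001], [-0.001, 0.0, -1.0]]
contact_force: [0.1, 0.6, -0.4]
width: 0.0855
```

Call:
drive_tool --motion "-0.1 0.25 0 0; -0.2 0.5 0 0; -0.4 0.7 0 0; -0.6 0.9 0 0; -0.8 1 0 0; -1 1 0 0; -1 1 0 0"

```text
time: 2.02
tool_pos: [0.4572, 0.1142, 0.3312]
tcp_rot: [[0.308, 0.951, -0.0], [0.951, -0.308, -0.001], [-0.001, 0.0, -1.0]]
contact_force: [0.2, 0.4, -0.8]
width: 0.0856
```

Run:
```python
from h import *
st(); go((.56,.05,.33),(.56,-.1,.33),(.56,-.2,.33),(.562,-.2765,.30))
```

```text
t 2.025 p [0.4572 0.1142 0.3312] yaw tool x 72.05 tilt [-0.001  0.    -1.   ] F [ 0.2  0.4 -0.8] w 0.0856
[-0.147  0.588  0.006]
[-0.86   0.819  0.007]
[-1.336  0.973  0.007]
[-1.697  1.1    0.157]
```

Call:
drive_tool --motion "-0.2 0.2 0 0; -0.4 0.4 0 0; -0.6 0.55 0 0.02; -0.8 0.75 0 0.02; -1 0.9 0 0.02; -1 0.97 0 0.02; -1 0.97 0 0.02"

```text
time: 2.9
tool_pos: [0.5824, -0.1311, 0.3305]
tcp_rot: [[0.342, 0.94, -0.001], [0.94, -0.342, 0.0], [0.0, -0.001, -1.0]]
contact_force: [0.2, 0.1, -0.1]
width: 0.0854
```

Run:
```python
from h import *
st(); grab("wrist","w1");go((.562,-.2765,.30))
```

```text
t 2.9 p [ 0.5824 -0.1311  0.3305] yaw tool x 70.02 tilt [ 0.    -0.001 -1.   ] F [ 0.2  0.1 -0.1] w 0.0854
[-0.72   0.156  0.152]
```

View pics/w1.png

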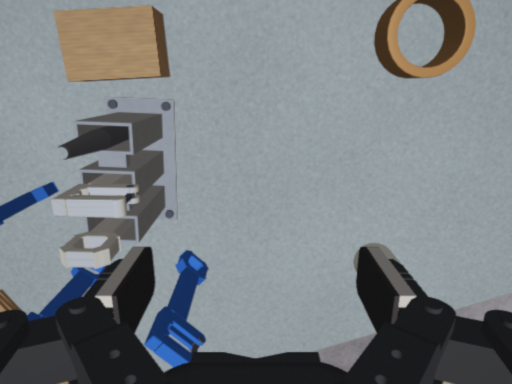

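Call:
drive_tool --motion "-0.2 0.05 0.0 0; -0.4 0.1 0 0; -0.6 0.15 0 0; -0.72 0.16 0 0; -0.72 0.16 0 0; -0.72 0.16 0 0"

```text
time: 3.7
tool_pos: [0.5626, -0.2764, 0.3312]
tcp_rot: [[0.341, 0.94, 0.0], [0.94, -0.341, 0.002], [0.002, -0.0, -1.0]]
contact_force: [0.2, 1.5, 0.2]
width: 0.0854
```

Run:
```python
from h import *
st(); d=grab("wrist","w2"); crop(d,100,130,420,340,2.5,"pics/w2c.png")
```

```text
t 3.7 p [ 0.5626 -0.2764  0.3312] yaw tool x 70.08 tilt [ 0.002 -0.    -1.   ] F [0.2 1.5 0.2] w 0.0854
```

View pics/w2c.png

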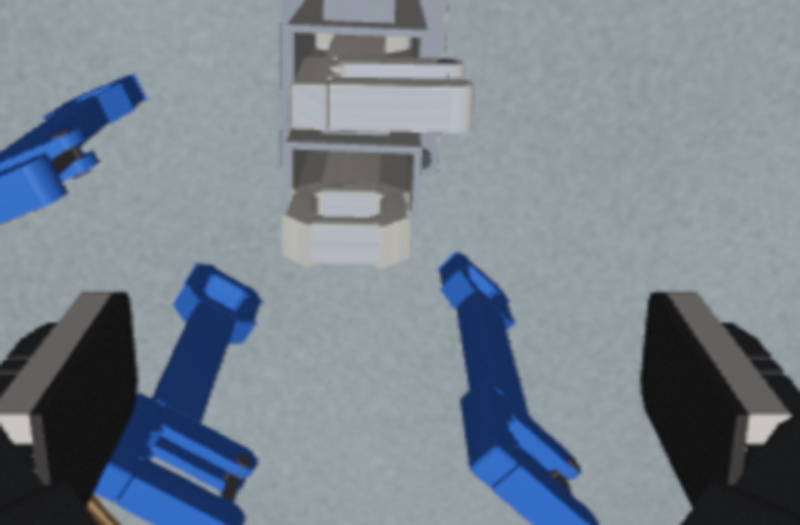

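Run:
```python
from h import *
np.set_printoptions(precision=4,suppress=True)
d=load("w2"); P=lambda x,y:(100+x/2.5-.3,130+y/2.5-.3)
q=[onz(d,P(*p),.193) for p in [(293,84),(470,84),(471,132),(291,127)]]
print(q,np.mean(q,0)); 
for i,j in [(0,1),(3,2),(0,3),(1,2)]: v=q[j]-q[i]; print(np.linalg.norm(v),np.degrees(np.arctan2(v[1],v[0])))
# rim of sockets z=.122: middle socket outer corners right
r=[onz(d,P(*p),.122) for p in [(283,150),(283,25),(425,150),(427,25)]]; print(r)
v=r[2]-r[0];print(np.linalg.norm(v),np.degrees(np.arctan2(v[1],v[0])))
```

```text
[array([ 0.543 , -0.3026,  0.193 ]), array([ 0.5631, -0.2474,  0.193 ]), array([ 0.5789, -0.2523,  0.193 ]), array([ 0.5565, -0.3087,  0.193 ])] [ 0.5604 -0.2778  0.193 ]
0.05871284731128257 69.98246335238599
0.060669786702784716 68.32769424673047
0.01484965878384974 -24.43517360773534
0.016576244968317107 -17.293379238533944
[array([ 0.5806, -0.3303,  0.122 ]), array([ 0.5311, -0.3103,  0.122 ]), array([ 0.6013, -0.2735,  0.122 ]), array([ 0.5512, -0.2551,  0.122 ])]
0.06040221080826706 69.98016941762478
```

Call:
drive_tool --motion "-0.005 -0.006 0.15 0; -0.005 -0.006 0.35 0; -0.005 -0.006 0.5 0; -0.005 -0.006 0.6 0; -0.005 -0.006 0.7 0; -0.005 -0.006 0.78 0; -0.005 -0.006 0.815 0; -0.005 -0.006 0.815 0; -0.005 -0.006 0.815 0"

```text
time: 4.88
tool_pos: [0.5607, -0.2799, 0.1691]
tcp_rot: [[0.344, 0.939, 0.001], [0.939, -0.344, -0.001], [-0.0, 0.001, -1.0]]
contact_force: [0.5, -0.2, 0.7]
width: 0.0857
```

Run:
```python
from h import *
st(); d=grab("wrist","w3"); e=grab("side","s3"); crop(e,190,200,330,330,4,"pics/s3c.png")
```

```text
t 4.875 p [ 0.5607 -0.2799  0.1691] yaw tool x 69.91 tilt [-0.     0.001 -1.   ] F [ 0.5 -0.2  0.7] w 0.0857
```

View pics/w3.png

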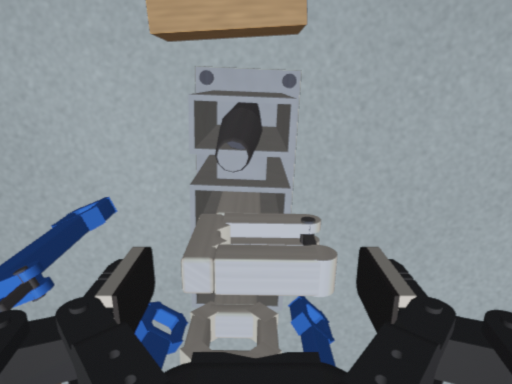

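View pics/s3c.png

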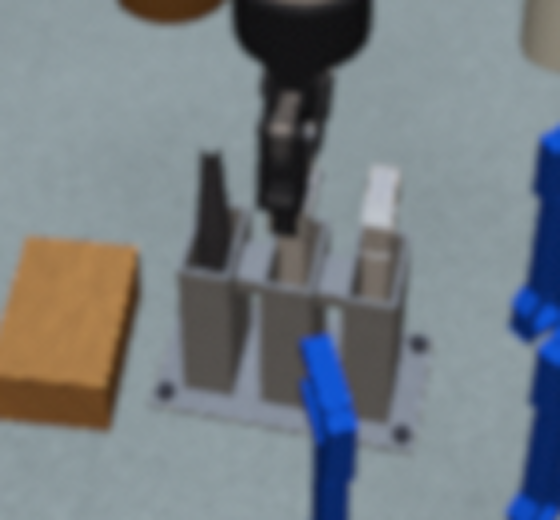

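Call:
drive_tool --motion "0 0 0 0; 0 0 0 0; 0 0 0 0; 0 0 0 0; 0 0 0 0; 0 0 0 0" --fingers -1 --newtons 30

```text
time: 5.72
tool_pos: [0.5608, -0.2798, 0.1689]
tcp_rot: [[0.343, 0.939, 0.001], [0.939, -0.343, -0.0], [0.0, 0.001, -1.0]]
contact_force: [0.5, 0.5, 5.8]
width: 0.0607
```

Run:
```python
from h import *
st(); d=grab("wrist","w4")
```

```text
t 5.725 p [ 0.5608 -0.2798  0.1689] yaw tool x 69.91 tilt [ 0.     0.001 -1.   ] F [0.5 0.5 5.8] w 0.0607
```

View pics/w4.png

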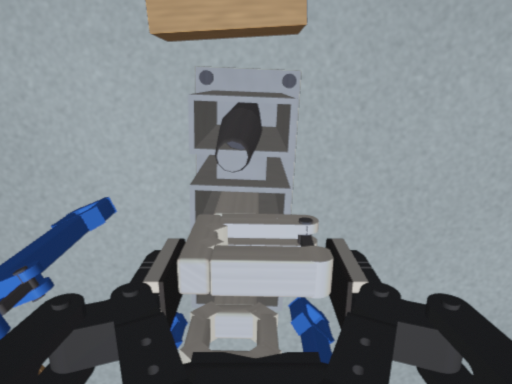

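Call:
drive_tool --motion "0 0 -0.03 0; 0 0 -0.1 0; 0 0 -0.2 0; 0 0 -0.32 0; 0 0 -0.45 0; 0 0 -0.58 0; 0 0 -0.7 0; 0 0 -0.78 0; 0 0 -0.8 0; 0 0 -0.8 0"

```text
time: 7.02
tool_pos: [0.5599, -0.2794, 0.3279]
tcp_rot: [[0.344, 0.939, -0.001], [0.939, -0.344, 0.0], [0.0, -0.001, -1.0]]
contact_force: [-0.8, 0.9, -7.9]
width: 0.0606
```

Run:
```python
from h import *
st(); e=grab("side","s5"); crop(e,190,120,330,320,3,"pics/s5c.png"); go((.55,-.15,.33),(.46,-.07,.33),(.46,-.07,.19))
```

```text
t 7.025 p [ 0.5599 -0.2794  0.3279] yaw tool x 69.91 tilt [ 0.    -0.001 -1.   ] F [-0.8  0.9 -7.9] w 0.0606
[ 0.59  -0.268 -0.012]
[ 0.812 -0.828 -0.012]
[ 0.811 -0.827  0.688]
```

View pics/s5c.png

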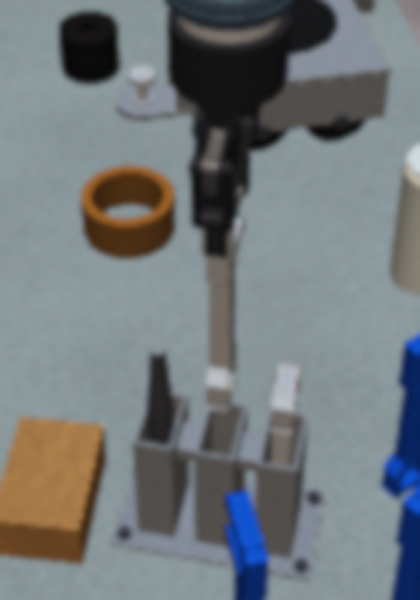

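Call:
drive_tool --motion "0.1 0 0 0; 0.25 0 0 0; 0.42 0 0 0; 0.6 0 0 0; 0.7 -0.15 0 0; 0.78 -0.3 0 -0.05; 0.81 -0.5 0 -0.1; 0.81 -0.67 0 -0.15; 0.81 -0.8 0 -0.17; 0.81 -0.83 0 -0.17; 0.81 -0.83 0 -0.17"

```text
time: 8.45
tool_pos: [0.4604, -0.0701, 0.3284]
tcp_rot: [[-0.005, 1.0, 0.001], [1.0, 0.005, 0.0], [0.0, 0.001, -1.0]]
contact_force: [0.3, -0.6, -6.3]
width: 0.0609
```

Run:
```python
from h import *
st(); e=grab("side","s6"); crop(e,120,120,330,320,3,"pics/s6c.png")
```

```text
t 8.45 p [ 0.4604 -0.0701  0.3284] yaw tool x 90.3 tilt [ 0.     0.001 -1.   ] F [ 0.3 -0.6 -6.3] w 0.0609
```

View pics/s6c.png

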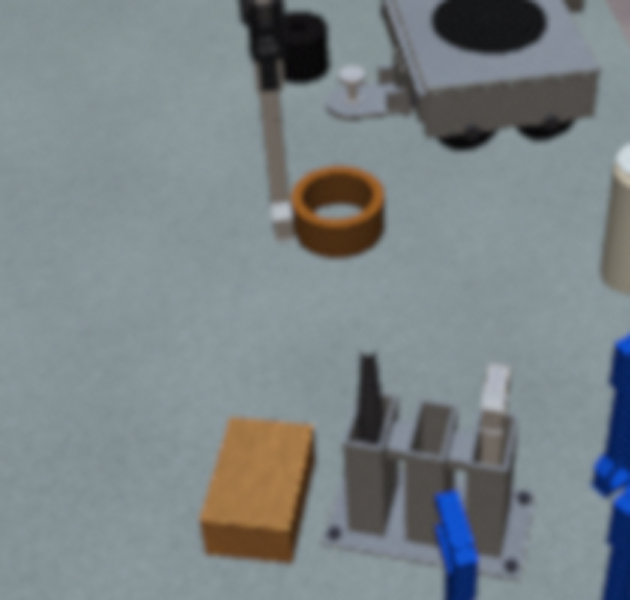

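Call:
drive_tool --motion "0 0 0.15 0; 0 0 0.35 0; 0 0 0.52 0; 0 0 0.65 0; 0 0 0.74 0; 0 0 0.78 0; 0 0 0.8 0; 0 0 0.81 0; 0 0 0.815 0; 0 0 0.815 0" --newtons 22

```text
time: 9.75
tool_pos: [0.4603, -0.0704, 0.1656]
tcp_rot: [[-0.005, 1.0, 0.001], [1.0, 0.005, 0.0], [0.0, 0.001, -1.0]]
contact_force: [0.3, -0.9, -7.5]
width: 0.0608
```

Run:
```python
from h import *
s=st(); p=s["tool_pos"]
for th in range(0,92,6):
    t=np.radians(th); x=-8*np.cos(t)+182*np.sin(t)+8; z=182*np.cos(t)+8*np.sin(t)-182
    print(th, round(x/200,3), round(-z/200,3))
```

```text
t 9.75 p [ 0.4603 -0.0704  0.1656] yaw tool x 90.31 tilt [ 0.     0.001 -1.   ] F [ 0.3 -0.9 -7.5] w 0.0608
0 0.0 -0.0
6 0.095 0.001
12 0.19 0.012
18 0.283 0.032
24 0.374 0.062
30 0.46 0.102
36 0.543 0.15
42 0.619 0.207
48 0.689 0.271
54 0.753 0.343
60 0.808 0.42
66 0.855 0.503
72 0.893 0.591
78 0.922 0.682
84 0.941 0.775
90 0.95 0.87
```

Call:
drive_tool --motion "0 0 0.008 0; 0 0 0.015 0; 0 0 0.02 0; 0 0 0.02 0"

```text
time: 10.25
tool_pos: [0.4646, -0.0702, 0.1648]
tcp_rot: [[-0.006, 1.0, 0.009], [1.0, 0.006, 0.001], [0.001, 0.009, -1.0]]
contact_force: [-1.6, 3.0, 20.8]
width: 0.0607
```

Call:
drive_tool --motion "0 0.03 -0.012 0; 0 0.095 -0.012 0; 0 0.19 0.0 0; 0 0.283 0.02 0; 0 0.374 0.05 0; 0 0.46 0.09 0; 0 0.46 0.09 0"

```text
time: 11.12
tool_pos: [0.5551, -0.07, 0.1437]
tcp_rot: [[-0.006, 1.0, 0.004], [1.0, 0.006, -0.001], [-0.001, 0.004, -1.0]]
contact_force: [3.4, 0.2, 5.2]
width: 0.0609
```

Run:
```python
from h import *
st(); e=grab("side","s7"); crop(e,120,100,330,300,3,"pics/s7c.png")
```

```text
t 11.125 p [ 0.5551 -0.07    0.1437] yaw tool x 90.35 tilt [-0.001  0.004 -1.   ] F [3.4 0.2 5.2] w 0.0609
```

View pics/s7c.png

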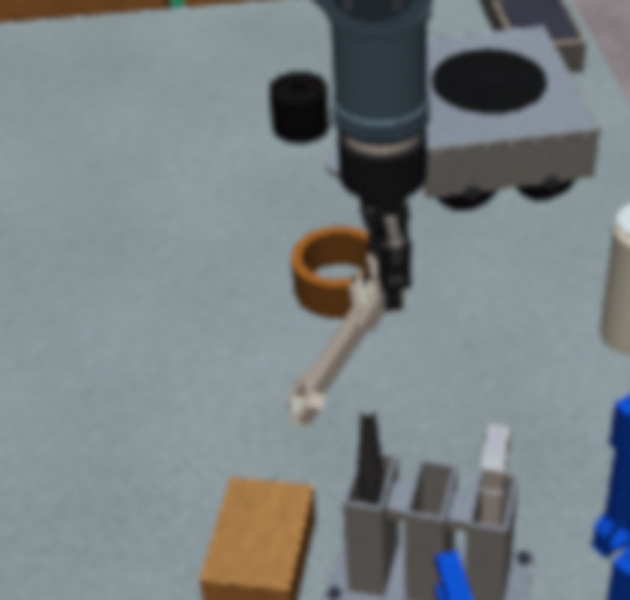

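Call:
drive_tool --motion "0 0.083 0.045 0; 0 0.159 0.1 0; 0 0.229 0.165 0; 0 0.293 0.235 0; 0 0.348 0.31 0; 0 0.395 0.39 0; 0 0.433 0.475 0; 0 0.462 0.56 0; 0 0.475 0.62 0; 0 0.48 0.66 0; 0 0.48 0.66 0"

```text
time: 12.55
tool_pos: [0.6469, -0.0694, 0.0105]
tcp_rot: [[-0.005, 1.0, -0.002], [1.0, 0.005, 0.0], [0.0, -0.002, -1.0]]
contact_force: [2.6, -0.0, -1.7]
width: 0.0606
```

Run:
```python
from h import *
st(); e=grab("side","s8"); crop(e,120,100,330,300,3,"pics/s8c.png"); grab("wrist","w8")
```

```text
t 12.55 p [ 0.6469 -0.0694  0.0105] yaw tool x 90.3 tilt [ 0.    -0.002 -1.   ] F [ 2.6 -0.  -1.7] w 0.0606
```

View pics/s8c.png

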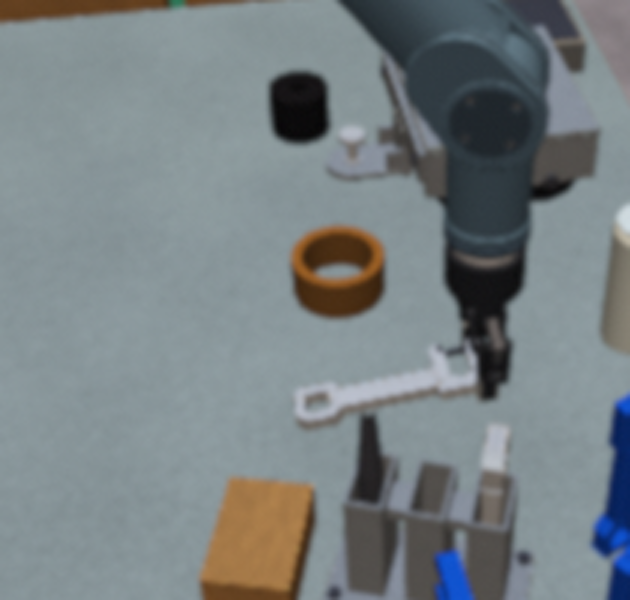

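View pics/w8.png

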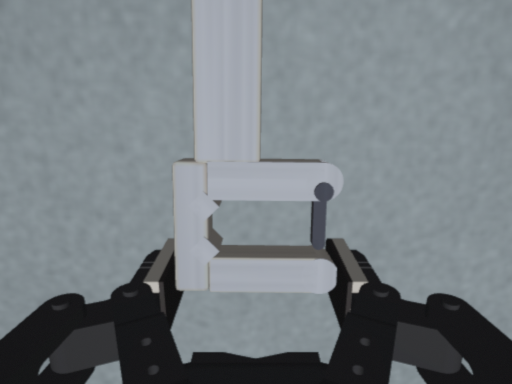

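Call:
drive_tool --motion "0 0.002 0.02 0; 0 0.005 0.04 0; 0 0.005 0.055 0; 0 0.005 0.055 0"

```text
time: 13.15
tool_pos: [0.6486, -0.0695, -0.0]
tcp_rot: [[-0.005, 1.0, -0.001], [1.0, 0.005, -0.0], [0.0, -0.001, -1.0]]
contact_force: [-0.6, -0.0, -2.9]
width: 0.0606
```

Call:
drive_tool --motion "0 0 0 0; 0 0 0 0; 0 0 0 0; 0 0 0 0; 0 0 -0.1 0; 0 0 -0.25 0; 0 -0.1 -0.4 0; 0 -0.3 -0.5 0; 0 -0.5 -0.5 0; 0 -0.6 -0.5 0; 0 -0.6 -0.5 0" --fingers 1

```text
time: 14.52
tool_pos: [0.5283, -0.0702, 0.1016]
tcp_rot: [[-0.005, 1.0, 0.001], [1.0, 0.005, 0.0], [0.0, 0.001, -1.0]]
contact_force: [1.0, 0.4, 0.1]
width: 0.0853
```

Run:
```python
from h import *
st(); grab("wrist","w9"); e=grab("side","s9");grab("scene","sc9"); crop(e,120,100,330,300,3,"pics/s9c.png");
```

```text
t 14.525 p [ 0.5283 -0.0702  0.1016] yaw tool x 90.27 tilt [ 0.     0.001 -1.   ] F [1.  0.4 0.1] w 0.0853
```

View pics/w9.png

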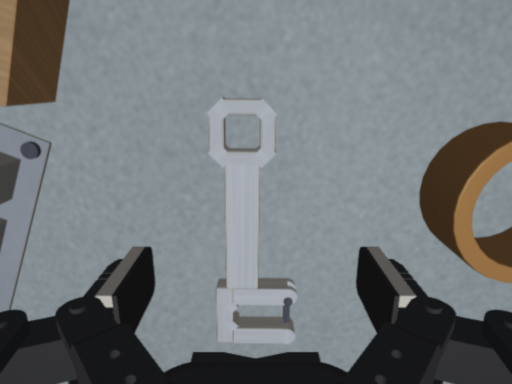

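View pics/s9c.png

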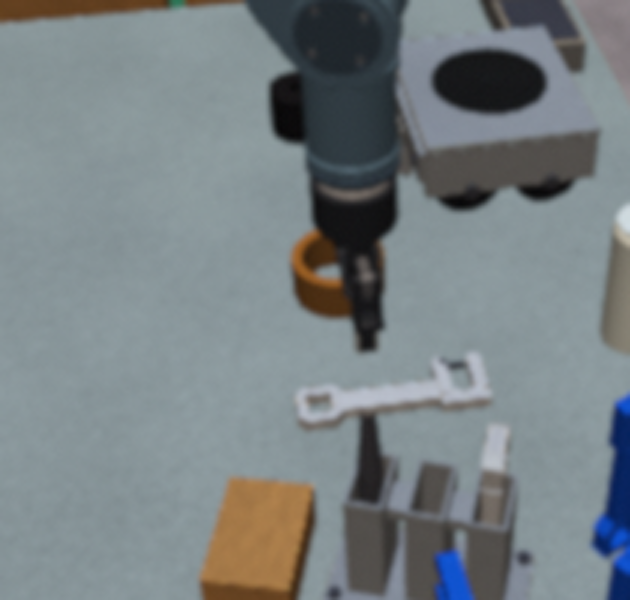

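Run:
```python
from h import *
np.set_printoptions(precision=4,suppress=True)
d=load("w9"); k=d["color"][...,::].astype(int); 
hsv=cv2.cvtColor(d["color"],cv2.COLOR_BGR2HSV)
print(hsv[220,205:280:5].tolist())
for r in (180,220,260):
    g=d["color"][r,200:290].astype(int); gr=np.abs(np.diff(g.sum(1))); i=np.argsort(gr)[-4:]+200; print(r,sorted(i.tolist()))
for r,(l,rr) in {180:(226.5,259),270:(226.5,258.5)}.items():
    print(r,[onz(d,(c,r),.016) for c in (l,rr)])
print("head near/far", [onz(d,p,.016) for p in [(222,280),(218,342),(291,343),(245,98)]])
crop(d,190,80,330,360,2.1,"pics/w9c.png")
```

```text
[[100, 25, 152], [100, 26, 145], [101, 24, 147], [100, 25, 150], [83, 7, 144], [108, 21, 183], [108, 21, 180], [111, 20, 181], [107, 20, 178], [109, 20, 181], [109, 20, 181], [100, 26, 149], [100, 26, 148], [100, 25, 155], [100, 25, 151]]
180 [224, 225, 257, 258]
220 [225, 257, 258, 259]
260 [226, 256, 257, 258]
180 [array([ 0.5189, -0.0898,  0.016 ]), array([ 0.5188, -0.0676,  0.016 ])]
270 [array([ 0.5881, -0.0912,  0.016 ]), array([ 0.588 , -0.0675,  0.016 ])]
head near/far [array([ 0.5965, -0.0947,  0.016 ]), array([ 0.6525, -0.0993,  0.016 ]), array([ 0.6532, -0.0413,  0.016 ]), array([ 0.4646, -0.0768,  0.016 ])]
```

View pics/w9c.png

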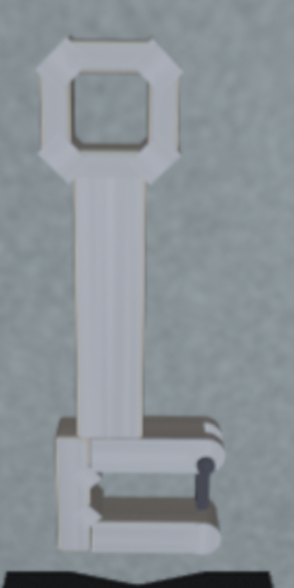

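Call:
drive_tool --motion "-0.02 0.1 0 0; -0.044 0.19 0 0; -0.044 0.19 0.15 0; -0.044 0.19 0.3 0; -0.044 0.19 0.42 0; -0.044 0.19 0.48 0; -0.044 0.19 0.497 0; -0.044 0.19 0.497 0"

```text
time: 15.68
tool_pos: [0.5677, -0.0788, 0.0014]
tcp_rot: [[-0.005, 1.0, 0.001], [1.0, 0.005, -0.0], [-0.0, 0.001, -1.0]]
contact_force: [0.1, -0.6, 0.2]
width: 0.0854
```

Call:
drive_tool --motion "0 0 0 0; 0 0 0 0; 0 0 0 0; 0 0 0 0; 0 0 0 0; 0 0 0 0; 0 0 0 0" --fingers -1 --newtons 70

```text
time: 16.55
tool_pos: [0.5675, -0.0792, 0.0016]
tcp_rot: [[-0.005, 1.0, 0.001], [1.0, 0.005, -0.0], [-0.0, 0.001, -1.0]]
contact_force: [-1.2, -1.6, 6.5]
width: 0.022
```

Run:
```python
from h import *
st(); grab("wrist","w10")
```

```text
t 16.55 p [ 0.5675 -0.0792  0.0016] yaw tool x 90.27 tilt [-0.     0.001 -1.   ] F [-1.2 -1.6  6.5] w 0.022
```

View pics/w10.png

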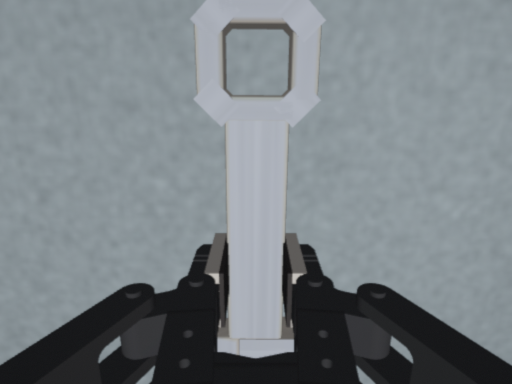

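Call:
drive_tool --motion "0 0 -0.05 0; 0 0 -0.2 0; 0 0 -0.4 0; 0.1 0 -0.6 0; 0.25 0.1 -0.8 0; 0.45 0.2 -1 0; 0.65 0.3 -1 0; 0.85 0.4 -1 0; 1 0.42 -1 0; 1 0.42 -1 0"

```text
time: 17.85
tool_pos: [0.6483, 0.1266, 0.1995]
tcp_rot: [[-0.011, 1.0, -0.003], [1.0, 0.011, 0.002], [0.002, -0.003, -1.0]]
contact_force: [-0.1, 0.1, -7.0]
width: 0.0221
```

Call:
drive_tool --motion "0.15 0 0 0; 0.3 0 0 0; 0.45 0 0 0; 0.55 0 0 0; 0.55 0 0 0; 0.55 0 0 0"

```text
time: 18.6
tool_pos: [0.6494, 0.2296, 0.2006]
tcp_rot: [[-0.004, 1.0, -0.001], [1.0, 0.004, -0.002], [-0.002, -0.001, -1.0]]
contact_force: [0.4, -0.7, -7.2]
width: 0.0224
```

Run:
```python
from h import *
st(); grab("wrist","w11")
```

```text
t 18.6 p [0.6494 0.2296 0.2006] yaw tool x 90.21 tilt [-0.002 -0.001 -1.   ] F [ 0.4 -0.7 -7.2] w 0.0224
```

View pics/w11.png

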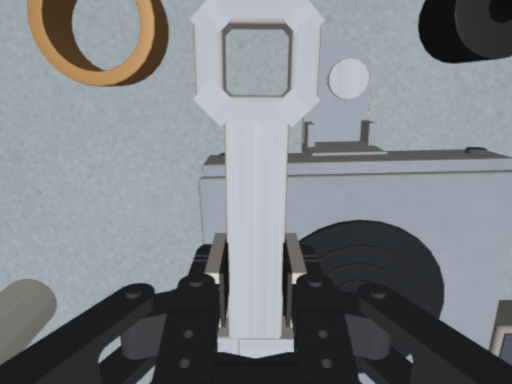

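Run:
```python
from h import *
np.set_printoptions(precision=4,suppress=True)
d=load("w11"); g=cv2.cvtColor(d["color"],cv2.COLOR_BGR2GRAY)
m=((g>185)*255).astype(np.uint8); m[:, :322]=0; m[:,380:]=0; m[110:]=0
n,l,s,c=cv2.connectedComponentsWithStats(m); i=1+np.argmax(s[1:,4]); print(s[i],c[i]); x,y,w,h,_=s[i]
p=onz(d,c[i],.061); print("pin",p, "diam",onz(d,(x+w,c[i][1]),.061)-onz(d,(x,c[i][1]),.061))
a,b=onz(d,(215,163),.116),onz(d,(500,155),.116); v=b-a; print("skate edge heading",np.degrees(np.arctan2(v[1],v[0])))
s=sensors.get_state(); R=np.array(s["tcp_rot"])
# link geometry in hand (z top = TCP+.0145)
zt=s["tool_pos"][2]+.0145
for q in [(225.5,140),(288.5,140),(227,220),(286.5,220)]: print(onz(d,q,zt))
print("roller",onz(d,(497,8),.062),"tape",onz(d,(105,20),.048))
```

```text
[ 330   59   39   40 1168] [348.8228  78.2568]
pin [0.5726 0.302  0.061 ] diam [-0.0001  0.0303  0.    ]
skate edge heading 91.79895458198716
[0.5967 0.2188 0.2153]
[0.5967 0.2421 0.2153]
[0.6285 0.2187 0.2153]
[0.6284 0.2422 0.2153]
roller [0.5233 0.4062 0.062 ] tape [0.5295 0.1122 0.048 ]
```

Call:
drive_tool --motion "-0.01 -0.2 0 0; -0.03 -0.45 0 0; -0.048 -0.62 0.1 0; -0.048 -0.688 0.25 0; -0.048 -0.688 0.45 0; -0.048 -0.688 0.62 0; -0.048 -0.688 0.75 0; -0.048 -0.688 0.83 0; -0.048 -0.688 0.855 0; -0.048 -0.688 0.855 0"

```text
time: 19.9
tool_pos: [0.5125, 0.2213, 0.0304]
tcp_rot: [[-0.005, 1.0, 0.001], [1.0, 0.005, 0.0], [0.0, 0.001, -1.0]]
contact_force: [-1.2, -0.2, -6.6]
width: 0.0218
```

Run:
```python
from h import *
st(); grab("wrist","w12"); e=grab("side","s12"); crop(e,160,80,320,220,4,"pics/s12c.png"); e=grab("scene","sc12"); crop(e,290,140,450,280,4,"pics/sc12c.png")
```

```text
t 19.9 p [0.5125 0.2213 0.0304] yaw tool x 90.28 tilt [ 0.     0.001 -1.   ] F [-1.2 -0.2 -6.6] w 0.0218
```

View pics/s12c.png

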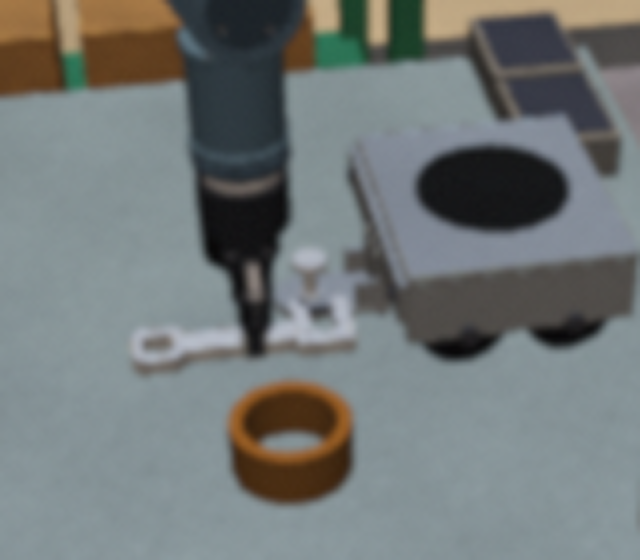

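View pics/sc12c.png

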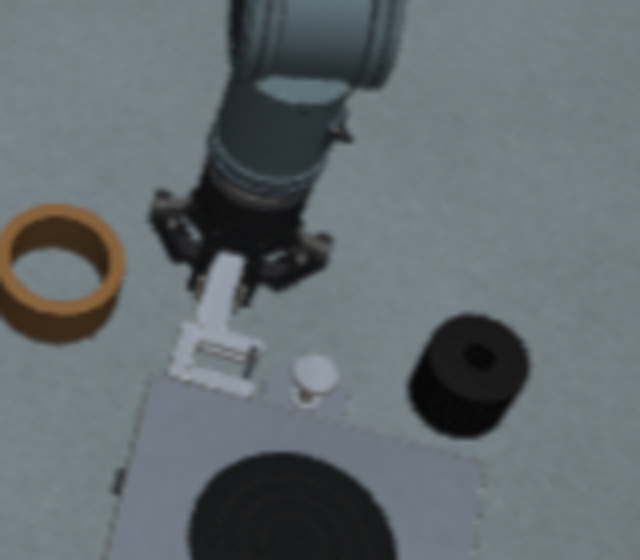

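Run:
```python
from h import *
np.set_printoptions(precision=4,suppress=True)
a=load("sc12");b=load("s12")
C=lambda x,y:(290+x/4-.375,140+y/4-.375); D=lambda x,y:(160+x/4-.375,80+y/4-.375)
print("jaw end edge scene", onz(a,C(168,376),.045), onz(a,C(248,397),.045),"inner edge",onz(a,C(245,385),.045)," back/top corner", onz(a,C(187,322),.045))
print("pin",onz(a,C(315,374),.061),onz(b,D(310,260),.061))
print("side outer end corner", onz(b,D(355,335),.045), onz(b,D(345,292),.045))
```

```text
jaw end edge scene [0.5991 0.202  0.045 ] [0.5971 0.261  0.045 ] inner edge [0.5881 0.2569 0.045 ]  back/top corner [0.5499 0.2049 0.045 ]
pin [0.5724 0.3018 0.061 ] [0.5725 0.2978 0.061 ]
side outer end corner [0.5976 0.2043 0.045 ] [0.5987 0.267  0.045 ]
```

Call:
drive_tool --motion "0.05 -0.004 0 0; 0.1 -0.005 0 0; 0.14 -0.005 0 0; 0.18 -0.005 0 0; 0.22 -0.005 0 0; 0.26 -0.005 0 0; 0.3 -0.005 0 0; 0.335 -0.005 0 0; 0.365 -0.005 0 0; 0.39 -0.005 0 0; 0.39 -0.005 0 0"

```text
time: 21.42
tool_pos: [0.5109, 0.3007, 0.0302]
tcp_rot: [[-0.007, 1.0, 0.001], [1.0, 0.007, 0.001], [0.001, 0.001, -1.0]]
contact_force: [0.5, -0.2, -7.6]
width: 0.0226
```

Run:
```python
from h import *
st(); e=grab("side","s13"); crop(e,200,110,280,180,8,"pics/s13c.png"); e=grab("scene","sc13"); crop(e,320,190,400,260,8,"pics/sc13c.png")
```

```text
t 21.425 p [0.5109 0.3007 0.0302] yaw tool x 90.37 tilt [ 0.001  0.001 -1.   ] F [ 0.5 -0.2 -7.6] w 0.0226
```

View pics/s13c.png

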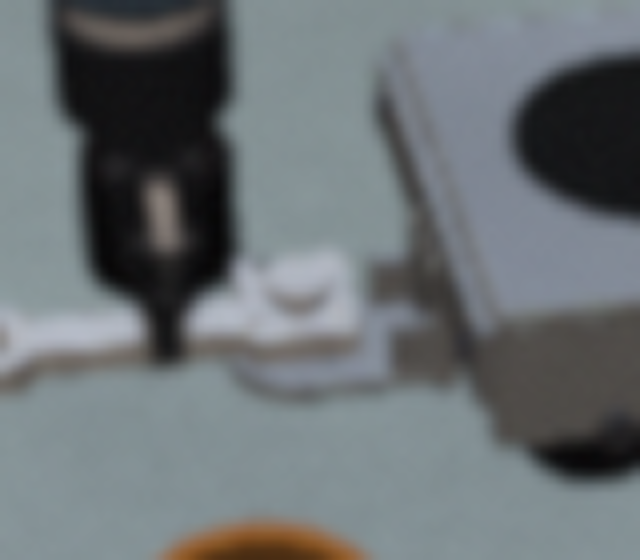

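View pics/sc13c.png

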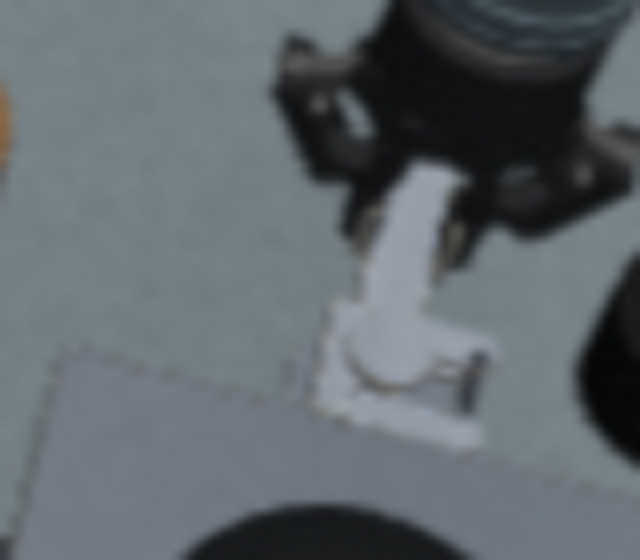

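Call:
drive_tool --motion "0 0 0.01 0; 0 0 0.02 0; 0 0 0.03 0; 0 0 0.04 0; 0 0 0.05 0; 0 0 0.058 0; 0 0 0.058 0" --newtons 20

```text
time: 22.4
tool_pos: [0.5095, 0.2993, 0.0202]
tcp_rot: [[-0.005, 1.0, -0.002], [1.0, 0.005, 0.0], [0.0, -0.002, -1.0]]
contact_force: [-10.6, -4.3, 19.6]
width: 0.0222
```

Run:
```python
from h import *
st(); e=grab("side","s14"); crop(e,170,100,290,190,6,"pics/s14c.png")
```

```text
t 22.4 p [0.5095 0.2993 0.0202] yaw tool x 90.29 tilt [ 0.    -0.002 -1.   ] F [-10.6  -4.3  19.6] w 0.0222
```

View pics/s14c.png

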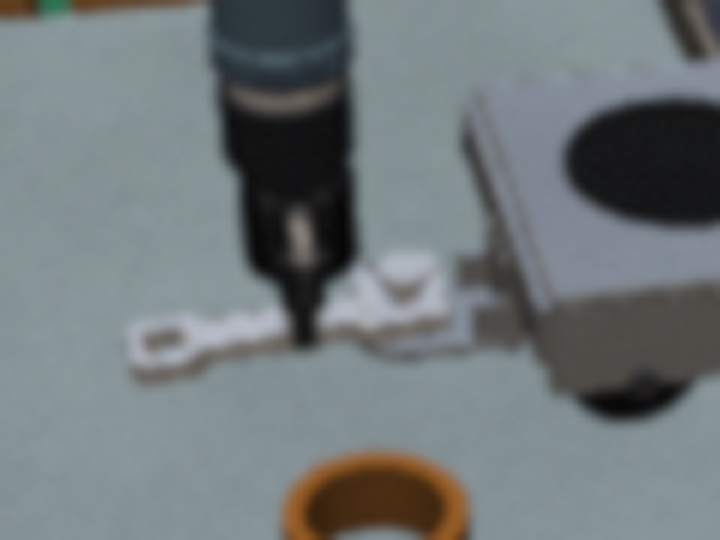

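Call:
drive_tool --motion "0 0 0 0; 0 0 0 0; 0 0 0 0; 0 0 0 0; 0 0 -0.1 0; 0 0 -0.3 0; 0 0 -0.5 0; 0 -0.05 -0.7 0; 0 -0.1 -0.9 0; 0 -0.1 -1 0; 0 -0.1 -1 0" --fingers 0.1

```text
time: 23.82
tool_pos: [0.4915, 0.2999, 0.2211]
tcp_rot: [[-0.005, 1.0, 0.004], [1.0, 0.005, 0.003], [0.003, 0.004, -1.0]]
contact_force: [0.2, 0.1, -0.9]
width: 0.047
```

Run:
```python
from h import *
st(); e=grab("side","s15"); crop(e,170,100,290,190,6,"pics/s15c.png");  e=grab("scene","sc15"); crop(e,310,170,420,260,6,"pics/sc15c.png"); grab("wrist","w15")
```

```text
t 23.825 p [0.4915 0.2999 0.2211] yaw tool x 90.3 tilt [ 0.003  0.004 -1.   ] F [ 0.2  0.1 -0.9] w 0.047
```

View pics/s15c.png

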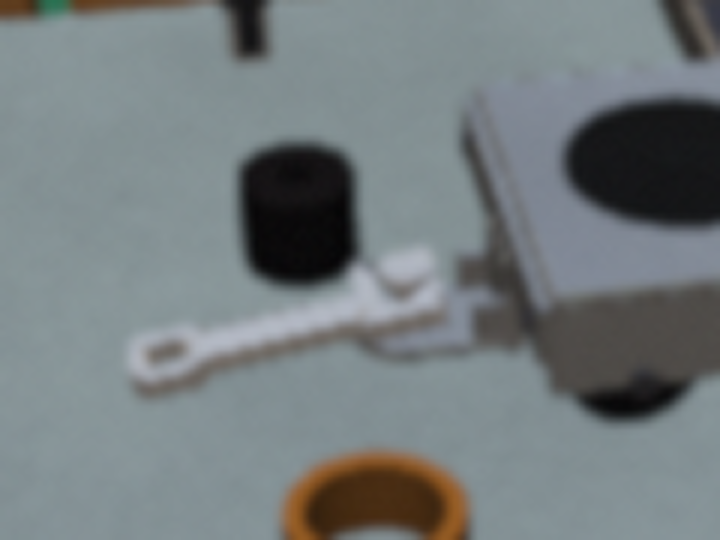

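View pics/sc15c.png

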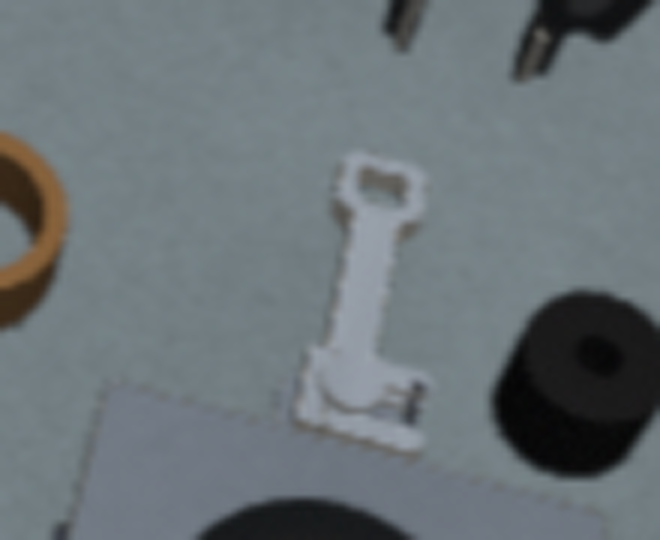

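View pics/w15.png

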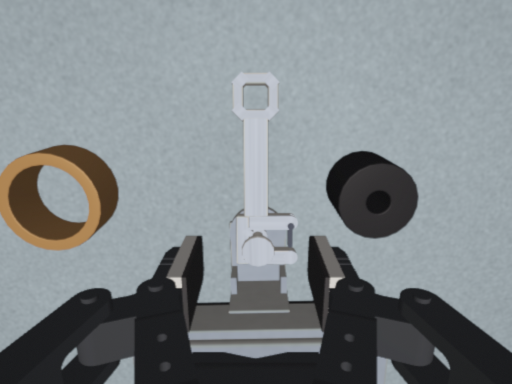

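Call:
drive_tool --motion "0 0 0 0; 0 0 0 0; 0 0 0 0; 0 0 0 0; 0 0 0 0; 0 0 0 0"

```text
time: 24.72
tool_pos: [0.4904, 0.2993, 0.2183]
tcp_rot: [[-0.005, 1.0, 0.0], [1.0, 0.005, 0.0], [0.0, 0.0, -1.0]]
contact_force: [-0.4, -1.0, -0.8]
width: 0.0471
```

Run:
```python
from h import *
d=grab("wrist","w16"); a=load("w15"); print(np.abs(d["color"].astype(int)-a["color"]).max(), st()["time"])
crop(d,210,180,320,300,5,"pics/w16c.png"); grab("side","s16")
```

```text
t 24.775 p [0.4904 0.2993 0.2183] yaw tool x 90.31 tilt [ 0.  0. -1.] F [0.6 0.3 0. ] w 0.0469
35 24.775
```

View pics/w16c.png

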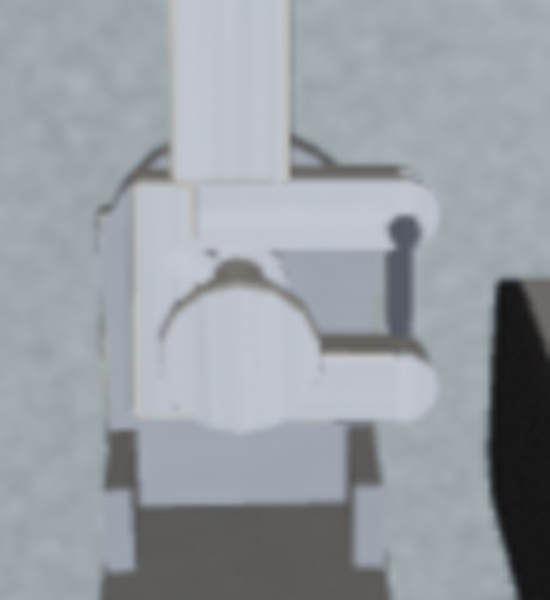

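View pics/s16.png

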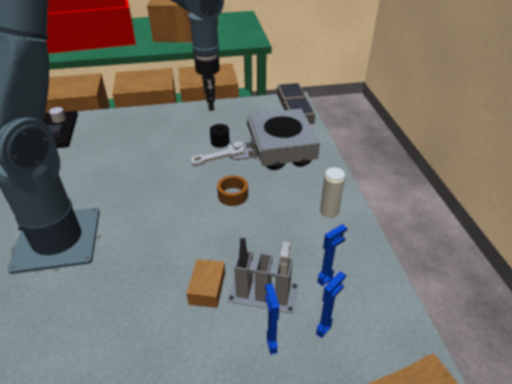

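The latch is shut across the mouth (crop column 400), the pin sits at the bottom of the throat, the link lies still, and the other two bars and all the bystanders are in place. I'm handing in.

```bash
python3 -c "
from workcell import env
print(env.job_done())"
```

```text
the job is handed in; nothing more can be done
None
```

The tow link is hooked onto the skate's pin with its latch shut. I handed the job in at about 24.8 s.

I took the grey link from the middle socket by its outer jaw and tipped it flat on the bench. I then gripped it again at the shank and pushed it sideways onto the pin. Finally I lowered it onto the tongue, let go and backed the gripper off.

**Last checks**
- **Hook:** the wrist picture shows the pin at the bottom of the throat and the latch straight across the mouth. The sideways force was about zero after the push. I did not tug the link back to test the latch.
- **At rest:** the link lies with its hook on the tongue and its eye on the bench. The two wrist pictures taken 0.9 s apart did not match exactly (up to 35 grey levels in places). The arm had settled about 3 mm in between and I saw no movement of the link, so I put the difference down to the camera.
- **Surroundings:** the tie bar and drift still stand in the rack, and the roller, tape, spray can and carton look unmoved.

**Forces:** I pressed harder than I meant to twice, about 21 N when standing the link's foot on the bench and about 22 N when lowering it onto the tongue. Both were read at the wrist, well under its 120 N limit.

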